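# Latch the split mould

## Robot

A 6-joint arm with a two-finger parallel gripper is mounted at the origin on a cart in front of the work surface, level with it; the furniture and walls round the work are solid. World frame = base frame: x ahead of the robot, y to its left, z up, the work surface at z = 0. Lengths are in m, angles in rad, forces in N, time in s.
With the tool pointing down it reaches from about 0.375 to 0.925 m from the base axis. Payload 5.7 kg.
Tool frame: the origin (TCP) lies on the centre line of the jaws, within the pads' length; the fingertips stand 22 mm ahead of it and the grasp point (between the pads) lies 3 mm ahead of it; z points along the fingers, y is the direction in which the jaws open and shut (so a half turn about z gives the same grasp; the last joint's range is limited). The gripper opens to 88 mm and grips with 3 to 60 N. Pads are 20 mm wide; open, the fingers measure 115 mm over their backs; the gripper's body (75 mm by 178 mm) begins 61 mm behind the grasp point.
Start: joints at [1.045, 0.359, 1.51, -0, 1.272, -0.115], TCP at [0.24, 0.55, 0.245] pointing down, gripper open.
Joint ranges: [-2.97, 2.97], [-1.01, 2.36], [0.21, 2.38], [-0.96, 4.11], [0.2, 2.71], [-2.98, 2.98]. Speed limits (rad/s): [2.39, 2.39, 3.14, 3.14, 3.14, 3.14].

## Interface

Orientations are given as a rotation vector (axis times angle).
In Python, from workcell import bot gives the robot as it stands.
- The arm moves only by the tool drive_tool, never from a script. Its argument "motion" is one flat list of numbers, 4 for each row, row after row: the shift along the tool's x, y, z in cm, then the turn about the tool's z in degrees. A call has 1 to 5 rows; each row is the pose to reach, as a shift and turn from the pose measured when the call began, along the tool's axes at that moment; what a row does not reach only later rows make up. A row lasts 1/10 s, in which the tool goes at most 50 mm and 8.59 degrees, less where a joint would pass 70% of its speed; a pose out of reach is approached as far as the arm can. A call with a gripper value outside its range is refused whole. "fingers" is the finger opening in cm, from 0 to 8.78, set as the call begins (left out, the last holds). The fingers move at their own pace and stop on an object; the grip force is fixed at half the most. Time passes only in rows, so rows that repeat a pose let the fingers close. It gives the time, the measured TCP pose, the force and the opening at its end, in the units of the state.
- bot.sense(): the state, without advancing time (a new reading comes with each control period).
- bot.get_image(name): name is "scene" or "top" or "wrist"; returns a dict with "pixels" (400x640x3 uint8, blue, green, red), "range_z" (400x640 float32, m along the optical axis (not along the pixel's ray), 0 where there is no reading), "mtx" (3x3 intrinsics, pixels), "k1" (the pictures are not rectified: a ray, as slopes to the right and down, at radius r is drawn at 1 + k1 r^2 times it, then the intrinsics apply), "R" (3x3) and "t" (3): a world point X has camera coordinates R X + t; the wrist camera has in their place "mount" (4x4, takes a point from camera to tool coordinates, whose origin is the TCP and whose axes are the flange's). Camera axes: x right, y down, z forward; pixel columns grow to the right and rows downward; lengths in m; the calibration is good to about 2 mm. A picture is of the moment at which its call begins: read the wrist's pose just before it.
- bot.hand_in(): hands the job in, once; it reports no verdict.
The state is a dict: "t": time; "qpos": joint angles; "qd": joint speeds; "tau": joint torques, N m; "tool_pos": TCP position; "tool_rot": TCP orientation; "force": force on the tool from outside, world axes, zero at the start; "ft_torque": the same for the moment, N m; "opening": finger opening in m.
Only numpy, scipy, OpenCV 4.12 (cv2) and the standard library are available. Lean on these libraries where they do the work, as an engineer would, in place of code of your own. Each camera call takes 0.05 s, during which the arm holds its last target. There are 200 camera calls.

## Task

The two halves of the split mould stand a little apart. Take the latch's loop by its barrel grip, bring its cross bar over the hook on the sliding half and draw it back under the hook's lip only until you feel it seat, so lightly that the bar's springs do not give; then swing the lever right over until it snaps down flat and the halves are pulled shut. Do not wrench the loop or ram the lever, and leave the things lying around where they are.

Things in the scene. Friction and masses are not known exactly. Their poses are not given: they have to be found in the camera images.
- mould: Split mould, fixed: steel base plate 290 x 100 x 8 mm, two aluminium halves 80 mm wide, tops 50 mm above the table. Origin: on the table below the parting seam, mid-width. +x runs along the latch, from the fixed half (carries the lever) to the sliding half (carries the hook); z up. The latch works in the plane y = 0 of this frame.
- cover (a joint): Sliding half, m: 0 = shut against the fixed half, 0.004 = standing open (start). Springs push it open with 17 N (open) to 19 N (shut).
- latch_pivot (a point): Lever's pivot pin on the fixed half, at x = -35, z = 68 mm in the mould's frame. The loop's pin sits on the lever 22 mm from this pivot, at x = -21.5, z = -4.6 mm from it when the lever is at 0, and turns with the lever.
- hook_zone (a point): Fixed point (x 75, z 66 mm): middle of the band x +-7 mm where a seated bar's centre lies while the mould is open. The hook is slot-adjusted, its place in the band not measured: feel for it. Dark post 20 mm wide; on its +x face a lip 3 mm deep from z 69.5 to 75.5 mm; below, a notch down to z 58 mm over a foot 14 mm long. The 5 mm bar sits under the lip against the post.
- lever (a joint): Lever, rad: 0 = flat down (latched), grows as the handle rises and swings over towards the hook; 1.57 = upright, start 1.8 to 2.0, stop 2.4. Stiff hinge, stays where left. With the bar touching the hook it stands at 1.0 to 1.8; closing from there takes a push of up to about 10 N at lever_press; dead centre is near 0.2, below it the lever snaps to 0 by itself.
- lever_press (a point): Point on the steel handle plate (22 mm wide, 4 mm thick, its end 90 mm from the pivot), on the face that is its top when flat and faces the hook when upright: 70 mm from the pivot along the handle, 5 mm off the pivot's line. Axes as the mould's when the lever is at 0.
- grip (a point): Centre of the black barrel on the free end of the wire loop: 16 mm in diameter, 26 mm long along the mould's y; pinch it across its end faces. 143.5 mm from the loop's pin and 32 mm above the wires (4 mm thick, at y +-18 mm). Axes: x from pin to grip, z from wires to barrel. The loop turns stiffly (1 N up and down; drawing it along moves the lever too, a steady 5 to 10 N) and stays put.
- bar_mid (a point): Middle of the loop's cross bar, 5 mm thick, 34 mm long along y; at rest 26 mm short of the grip (towards the pin) and 32 mm below it, in the grip's axes. It is sprung in the loop: gives way towards the grip above 14 N, 2.5 N per mm, up to 20 mm.
- spanner_1: Bystander: steel spanner 180 mm beside the mould. Origin under its centre.
- bolt_2: Bystander: hex bolt 53 mm. Origin under its centre.
- nut_1: Bystander: hex nut 24 mm. Origin under its centre.
- hex_key_1: Bystander: black hex key 93 mm. Origin under its centre.
- die_ring: Bystander: white metal ring 68 mm in diameter, 18 mm high. Origin under its centre.
- marker_2: Bystander: marker pen 130 mm. Origin under its centre.

How it is judged:
On the way:
1. the bar is hooked: in the notch under the hook's lip, with the lever still up (z of bar_mid in the frame of mould between 0.056 and 0.0695 m and x of bar_mid in the frame of mould between 0.064 and 0.085 m and value of joint lever above 0.9 rad), for 0.2 s.
At the end, for the whole second after the job is handed in: The lever is down flat (within 0.06 rad of its stop) and at rest, the mould is shut (gap under 1 mm) and the bar is still in the hook's notch (its centre 56 to 69.5 mm above the table) (value of joint lever below 0.06 rad and value of joint cover below 0.001 m and z of bar_mid in the frame of mould between 0.056 and 0.0695 m and velocity of joint lever below 0.05 rad/s); the robot touches nothing.
It fails at once if while the fingers hold or touch the loop, its bar is forced against the hook with more than 14 N (contact force between the fingers and loop above 0.5 N and contact force between bar and cover above 14 N).
It fails at once if the lever is pushed with more than 35 N (contact force between any of the arm, the fingers and lever_c1 above 35 N).
It fails at once if a bystander is moved by more than 25 mm (distance of any of spanner_1, bolt_2, nut_1, hex_key_1, die_ring, marker_2 from where it was at the start of the episode above 0.025 m).
It also fails if it takes over 67 s, if anything falls off the work surface, if the arm or the gripper's body presses on something with over 40 N, if the wrist force passes 120 N, or if a joint passes its speed limit or range.

## Working session

There is one attempt and no reset: what is moved stays moved. The work goes in short steps, Python scripts to look and compute and a tool call to move; the robot and the scene stay as the last step left them, time stands still between calls to the robot, and variables do not carry over. Pictures are saved under pics/ and viewed, about 8 in all and at most 12, crops included, and the job is handed in when it is done.

Besides the shell and the picture viewer there is one more tool, called after "Request:" by a JSON object that holds its "api" and its "payload", one argument or row to a line. drive_tool: Moves the arm, as the interface text tells. Its arguments: {"type":"object","properties":{"motion":{"type":"array","items":{"type":"number"}},"fingers":{"type":"number"}},"required":["motion"]}

```bash
ls; mkdir -p pics; cat > h.py <<'E'
import numpy as np, cv2
from scipy.spatial.transform import Rotation as Ro
from workcell import bot
def cap(n,f=None):
    s=bot.sense(); im=bot.get_image(n)
    if n=='wrist':
        T=np.eye(4);T[:3,:3]=Ro.from_rotvec(s['tool_rot']).as_matrix();T[:3,3]=s['tool_pos']
        W=T@np.array(im['mount']); im['R']=W[:3,:3].T; im['t']=-W[:3,:3].T@W[:3,3]
    if f: cv2.imwrite('pics/'+f,im['pixels'])
    np.savez('last_'+n+'.npz',**im)
    return im
def ray(im,u,v):
    K=np.array(im['mtx']);k=float(im['k1'])
    p=cv2.undistortPoints(np.array([[[u,v]]],float),K,np.array([k,0,0,0]))[0,0]
    return p
def pt(im,u,v,z=None):
    p=ray(im,u,v); d=np.array([p[0],p[1],1.]); R=np.array(im['R']);t=np.array(im['t']).ravel()
    c=-R.T@t; w=R.T@d
    if z is None: return c+w*float(im['range_z'][int(round(v)),int(round(u))])
    return c+w*(z-c[2])/w[2]
def proj(im,X):
    R=np.array(im['R']);t=np.array(im['t']).ravel()
    return cv2.projectPoints(np.array(X,float).reshape(-1,1,3),cv2.Rodrigues(R)[0],t,np.array(im['mtx']),np.array([float(im['k1']),0,0,0]))[0][:,0]
def cloud(im):
    K=np.array(im['mtx']);k=float(im['k1']);z=im['range_z'];h,w=z.shape
    u,v=np.meshgrid(np.arange(w),np.arange(h))
    p=cv2.undistortPoints(np.stack([u.ravel(),v.ravel()],1).astype(float)[:,None],K,np.array([k,0,0,0]))[:,0]
    d=np.c_[p,np.ones(len(p))]*z.ravel()[:,None]
    R=np.array(im['R']);t=np.array(im['t']).ravel()
    X=((d-t)@R).reshape(h,w,3); X[z==0]=np.nan
    return X
E
python3 - <<'E'
from h import *
a=cap('scene','s0.png');b=cap('top','t0.png');s=bot.sense();print(s)
for n in(a,b):print(n['mtx'],n['k1'],n['R'],n['t'],-np.array(n['R']).T@np.array(n['t']).ravel())
E
```

```text
pics
{'t': 0.1, 'qpos': array([ 1.04486213e+00,  3.59419765e-01,  1.51128981e+00, -9.79380378e-06,
        1.27251810e+00, -1.15101356e-01]), 'qd': array([ 0.00029283, -0.00121056, -0.00282114,  0.00065607, -0.00090864,
        0.00040813]), 'tau': array([ 4.32051174e-04, -5.16357207e+01, -2.71404326e+01,  6.78395829e-02,
        2.77886703e-02, -1.47188587e-05]), 'tool_pos': array([0.23934404, 0.54956768, 0.24391459]), 'tool_rot': array([-6.40697973e-01, -3.07504861e+00,  2.44172531e-03]), 'force': array([-0.15952308, -0.71569259, -0.64323919]), 'ft_torque': array([ 0.03781628, -0.00778738,  0.00697437]), 'opening': 0.08748404320899338}
[[492.25545973   0.         309.42016497]
 [  0.         492.25545973 197.93547151]
 [  0.           0.           1.        ]] -0.10819941907297853 [[-0.64229533 -0.7663933  -0.00990067]
 [-0.41465074  0.35831447 -0.83646608]
 [ 0.64460955 -0.53315294 -0.54792926]] [0.3213306  0.2983146  0.60682834] [-0.06108183  0.46290749  0.58521043]
[[372.98408279   0.         316.34316696]
 [  0.         372.98408279 197.93295532]
 [  0.           0.           1.        ]] -0.0850175206876771 [[ 0.00978111 -0.99913503 -0.04041674]
 [-0.99551685 -0.00592711 -0.09439844]
 [ 0.09407723  0.04115887 -0.99471374]] [-0.0231698   0.53049119  0.87273163] [ 0.44623537 -0.05592612  0.91725923]
```

View pics/s0.png

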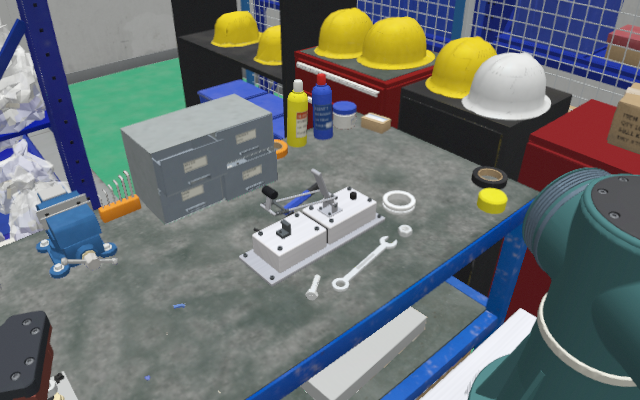

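View pics/t0.png

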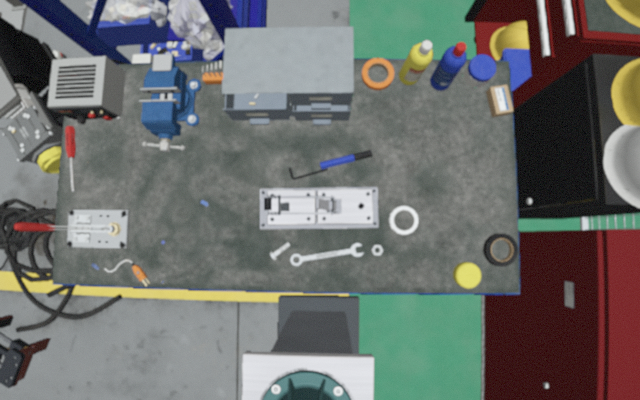

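The top view shows the mould at about (319,208), with its hook half to the left (world +y). In the scene view the hook is at (285,228), the raised grip at (270,190) and the lever at (320,180). Next I'll measure the frame and look closer.

```bash
python3 - <<'E'
from h import *
a=dict(np.load('last_scene.npz'));b=dict(np.load('last_top.npz'))
i=np.vstack([cv2.resize(a['pixels'][150:290,230:420],(760,560),interpolation=cv2.INTER_CUBIC)]);cv2.imwrite('pics/s1.png',i)
i=cv2.resize(b['pixels'][180:236,250:386],(790,325),interpolation=cv2.INTER_CUBIC);cv2.imwrite('pics/t1.png',i)
for n,im in(('s',a),('t',b)):
    X=cloud(im); m=(X[...,0]>.25)&(X[...,0]<.65)&(X[...,1]>-.3)&(X[...,1]<.2)
    P=X[m]
    top=P[(P[:,2]>.044)&(P[:,2]<.055)]
    r=cv2.minAreaRect(top[:,:2].astype(np.float32)); print(n,len(top),np.median(top[:,2]),r)
    hi=P[(P[:,2]>.06)&(P[:,2]<.25)&(P[:,0]<.52)]; print(len(hi),hi.min(0),hi.max(0))
    pl=P[(P[:,2]>.005)&(P[:,2]<.012)]; print(cv2.minAreaRect(pl[:,:2].astype(np.float32)),len(pl))
for uv in [(260,188),(377,186),(379,228),(261,230)]: print(uv,pt(b,*uv,.008))
for uv in [(239,257),(279,278),(385,215)]: print(uv,pt(a,*uv,.008))
E
```

```text
s 3018 0.05074368072115478 ((0.508039653301239, -0.02620876580476761), (0.08216258138418198, 0.24742095172405243), 1.2308249473571777)
911 [ 0.48532233 -0.12820176  0.06007457] [0.51991029 0.08790458 0.15976997]
((0.5038803219795227, -0.06277227401733398), (0.2423420399427414, 0.38051679730415344), 8.398763656616211) 2285
t 2719 0.050646507135857145 ((0.5098755955696106, -0.02809695154428482), (0.08018507063388824, 0.2444944828748703), 0.546329915523529)
589 [ 0.48625033 -0.12988858  0.06007019] [0.51989354 0.08531994 0.16294331]
((0.4804501533508301, -0.0402461439371109), (0.3363454043865204, 0.4755805730819702), 0.4471723735332489) 1724
(260, 188) [0.5561141  0.12162432 0.008     ]
(377, 186) [ 0.562454   -0.16660876  0.008     ]
(379, 228) [ 0.4599627 -0.1709516  0.008    ]
(261, 230) [0.45245417 0.11671762 0.008     ]
(239, 257) [0.55148388 0.12408425 0.008     ]
(279, 278) [0.45953359 0.10233798 0.008     ]
(385, 215) [ 0.46902068 -0.17432347  0.008     ]
```

View pics/s1.png

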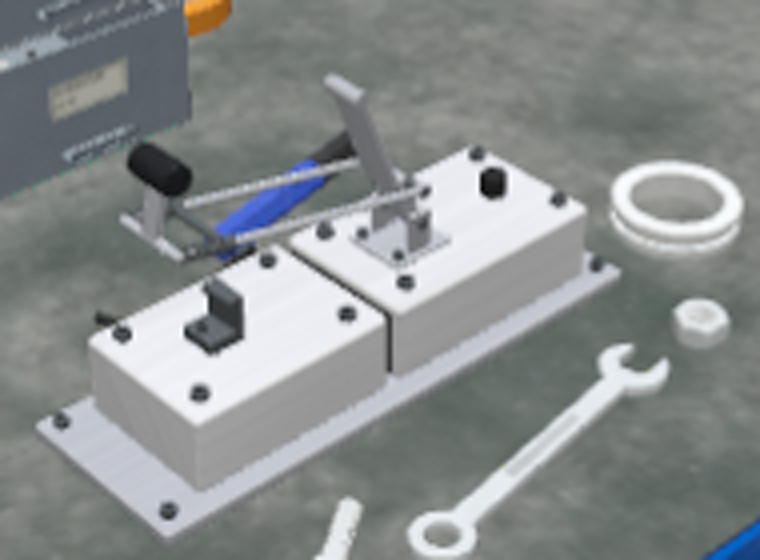

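View pics/t1.png

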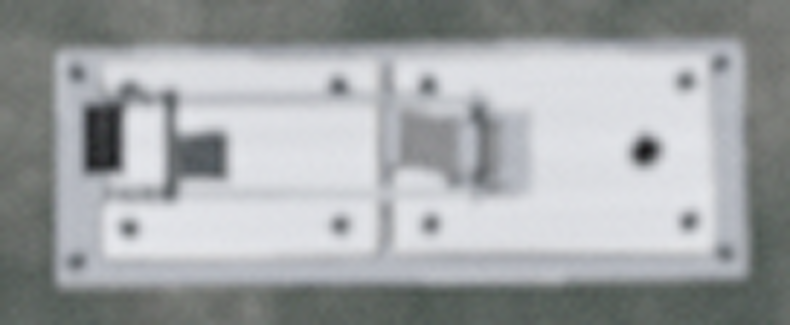

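The crops show the loop roughly level with its black barrel to the left (t1 crop (103,138)). The hook's post stands on its -x side with the foot towards +x, the lever is about upright, and the seam is at t1 crop x≈385. Next I'll fit the frame and the grip.

```bash
cat > m.py <<'E'
from h import *
# mould frame: origin O, yaw
def press(th): c,s=np.cos(th),np.sin(th); return np.array([-35-70*c+5*s,68+70*s+5*c])
def pin(th): c,s=np.cos(th),np.sin(th); return np.array([-35-21.5*c-4.6*s,68+21.5*s-4.6*c])
E
python3 - <<'E'
from m import *
a=dict(np.load('last_scene.npz'));b=dict(np.load('last_top.npz'))
for im in(a,b):
    X=cloud(im).reshape(-1,3);C=im['pixels'].reshape(-1,3).astype(int)
    m=(abs(X[:,0]-.51)<.06)&(X[:,1]>-.2)&(X[:,1]<.15)&(X[:,2]>.044)&(X[:,2]<.055)
    P=X[m]
    # edges of top per y slice
    ys=np.arange(-.13,.085,.01);e=[]
    for y in ys:
        q=P[abs(P[:,1]-y)<.006,0]; 
        if len(q)>5:e.append((y,q.min(),q.max()))
    e=np.array(e);print('lo',np.polyfit(e[:,0],e[:,1],1),'hi',np.polyfit(e[:,0],e[:,2],1),'y range',np.percentile(P[:,1],[.5,99.5]))
    h=(abs(X[:,0]-.505)<.05)&(X[:,1]>-.2)&(X[:,1]<.15)&(X[:,2]>.06)&(X[:,2]<.25)
    dark=h&(C.max(1)<60)
    for nm,mm in(('barrel',dark&(X[:,2]>.09)),('lever',h&(X[:,2]>.125)&~dark),('hook',dark&(X[:,2]<.082))):
        Q=X[mm]; print(nm,len(Q),Q.min(0).round(4),Q.max(0).round(4),np.median(Q,0).round(4))
# bolts/seam
f=lambda cx,cy:(250+cx*136/790,180+cy*56/325)
for n,c,z in (('seam',(385,70),.05),('seam2',(385,250),.05),('barL',(87,138),.12),('barR',(120,138),.12),('bar',(170,145),.09),('hook',(205,157),.07),('plug',(645,150),.055)): print(n,pt(b,*f(*c),z).round(4))
R=Ro.from_rotvec(bot.sense()['tool_rot']).as_matrix();print(R.round(3))
E
```

```text
lo [-0.02363108  0.46773329] hi [0.019148   0.54570304] y range [-0.14670131  0.09702483]
barrel 130 [0.4925 0.0711 0.1437] [0.5185 0.0872 0.1598] [0.5009 0.082  0.1541]
lever 183 [ 0.4934 -0.0347  0.1251] [0.5221 0.0863 0.1596] [ 0.5061 -0.0217  0.1397]
hook 46 [ 0.498  -0.1241  0.0601] [0.5175 0.0525 0.0718] [0.5074 0.0488 0.0636]
lo [-0.02253552  0.46990128] hi [-0.02112217  0.54797734] y range [-0.14963976  0.09251313]
barrel 43 [0.4965 0.0727 0.1536] [0.5152 0.0816 0.1629] [0.5049 0.0768 0.1579]
lever 138 [ 0.4946 -0.0355  0.1261] [0.5204 0.0841 0.1622] [ 0.5099 -0.0235  0.1508]
hook 4 [ 0.509  -0.123   0.0616] [ 0.5114 -0.1208  0.0648] [ 0.5102 -0.1219  0.0634]
seam [ 0.5421 -0.0198  0.05  ]
seam2 [ 0.4696 -0.0205  0.05  ]
barL [0.5083 0.088  0.12  ]
barR [0.5084 0.0757 0.12  ]
bar [0.5081 0.0611 0.09  ]
hook [0.505 0.05  0.07 ]
plug [ 0.51   -0.1238  0.055 ]
[[-0.917  0.399 -0.001]
 [ 0.399  0.917 -0.001]
 [ 0.    -0.002 -1.   ]]
```

Request:
{"api": "drive_tool", "payload": {
  "motion": [-3.6,-2.7,-0.1,0,-7.2,-5.4,-0.3,0,-10.8,-8.1,-0.4,0,-14.4,-10.8,-0.5,0,-18,-13.5,-0.6,0],
  "fingers": 8.78
}}

```text
t: 0.6
tool_pos: [0.3507, 0.3522, 0.2499]
tool_rot: [-0.64, -3.075, 0.003]
force: [0.7, 0.2, -0.3]
opening: 0.0878
```

Request:
{"api": "drive_tool", "payload": {
  "motion": [-3.6,-2.7,-0.1,0,-7.2,-5.4,-0.3,0,-10.8,-8.1,-0.4,0,-14.4,-10.8,-0.5,0,-18,-13.5,-0.6,0]
}}

```text
t: 1.1
tool_pos: [0.4623, 0.1549, 0.256]
tool_rot: [-0.64, -3.075, 0.003]
force: [0.5, 1.0, 0.5]
opening: 0.0878
```

Request:
{"api": "drive_tool", "payload": {
  "motion": [0,0,0,8,0,0,0,16,0,0,0,24,0,0,0,32,0,0,0,40]
}}

```text
t: 1.6
tool_pos: [0.462, 0.1547, 0.2556]
tool_rot: [-1.661, -2.665, 0.004]
force: [-0.7, -0.9, 0.1]
opening: 0.0876
```

Request:
{"api": "drive_tool", "payload": {
  "motion": [0,0,0,8,0,0,0,16,0,0,0,24,0,0,0,25.2,0,0,0,25.2]
}}

```text
t: 2.1
tool_pos: [0.4618, 0.1546, 0.2554]
tool_rot: [-2.2, -2.242, 0.005]
force: [-0.8, 0.1, -0.2]
opening: 0.0875
```

```bash
python3 - <<'E'
from m import *
w=cap('wrist','w0.png');s=bot.sense()
print(s['t'],s['tool_pos'],s['force'],s['qpos']);print(Ro.from_rotvec(s['tool_rot']).as_matrix().round(4))
X=cloud(w).reshape(-1,3);C=w['pixels'].reshape(-1,3).astype(int)
h=(abs(X[:,0]-.505)<.05)&(X[:,1]>.05)&(X[:,1]<.11)&(X[:,2]>.13)&(X[:,2]<.175)&(C.max(1)<60)
Q=X[h];print(len(Q),Q.min(0),Q.max(0)) if len(Q) else 0
E
```

```text
2.15 [0.46184001 0.15464435 0.25548609] [-0.1491544  -0.18723994  1.22858006] [ 1.82254431e-01  1.86253305e-01  1.72946767e+00 -1.54816229e-03
  1.22883984e+00  1.63299481e-01]
[[-0.0195  0.9998 -0.0027]
 [ 0.9998  0.0195 -0.002 ]
 [-0.0019 -0.0027 -1.    ]]
```

View pics/w0.png

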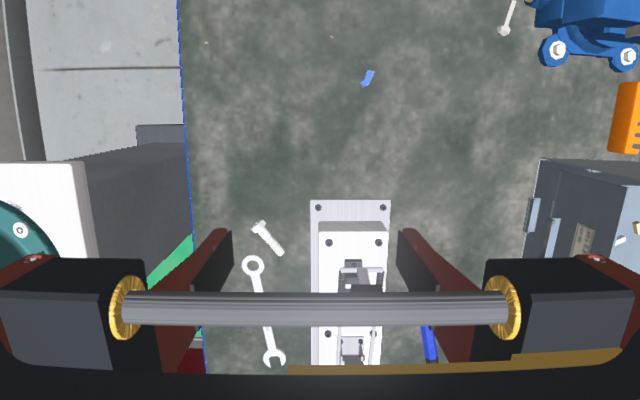

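The wrist view looks ahead along +x, and the cross-rod hides the barrel. I'll look from further back along -x, to see the barrel and hook together.

Request:
{"api": "drive_tool", "payload": {
  "motion": [-4.5,1.1,0,0,-9,2.2,0,0,-13.5,3.3,0,0,-17,4.4,0,0,-17,4.4,0,0]
}}

```text
t: 2.65
tool_pos: [0.5108, -0.0184, 0.2558]
tool_rot: [2.2, 2.24, -0.006]
force: [-0.6, -0.7, -0.2]
opening: 0.0878
```

```bash
python3 - <<'E'
from m import *
w=cap('wrist','w1.png');s=bot.sense()
print(s['t'],s['tool_pos'],s['force'])
X=cloud(w);C=w['pixels'].astype(int)
h=(abs(X[...,0]-.505)<.05)&(X[...,1]>.04)&(X[...,1]<.12)&(X[...,2]>.13)&(X[...,2]<.175)&(C.max(2)<60)
Q=X[h];v,u=np.where(h);print(len(Q),Q.min(0),Q.max(0),u.min(),u.max(),v.min(),v.max())
uv=proj(w,[[.506,.078,.153],[.507,.055,.066]]);print(uv)
u0,v0=uv.mean(0).astype(int);y0=max(0,v0-90);x0=u0-120
print(x0,y0);cv2.imwrite('pics/w1c.png',cv2.resize(w['pixels'][y0:y0+180,x0:x0+240],None,fx=3.3,fy=3.3,interpolation=cv2.INTER_CUBIC))
E
```

```text
2.7 [ 0.50976051 -0.01631754  0.25555389] [-0.28967884  1.19649325  0.00770552]Traceback (most recent call last):
  File "<stdin>", line 6, in <module>
    return umr_minimum(a, axis, None, out, keepdims, initial, where)
ValueError: zero-size array to reduction operation minimum which has no identity
```

```bash
python3 - <<'E'
from m import *
w=dict(np.load('last_wrist.npz'))
uv=proj(w,[[.506,.078,.153],[.507,.055,.066]]);print(uv)
X=cloud(w);C=w['pixels'].astype(int)
h=(abs(X[...,0]-.505)<.04)&(X[...,1]>.03)&(X[...,1]<.12)&(X[...,2]>.055)
v,u=np.where(h);print(h.sum(),u.min(),u.max(),v.min(),v.max(),X[h].max(0),X[h].min(0))
u0,v0=uv.mean(0).astype(int);y0=max(0,v0-90);x0=u0-120
print(x0,y0);cv2.imwrite('pics/w1c.png',cv2.resize(w['pixels'][y0:y0+180,x0:x0+240],None,fx=3.3,fy=3.3,interpolation=cv2.INTER_CUBIC))
E
```

```text
[[309.07846801  72.48771087]
 [311.32362956 107.86209616]]
2353 281 343 62 137 [0.53766816 0.08728357 0.15879267] [0.47649623 0.03029702 0.05500928]
190 0
```

View pics/w1c.png

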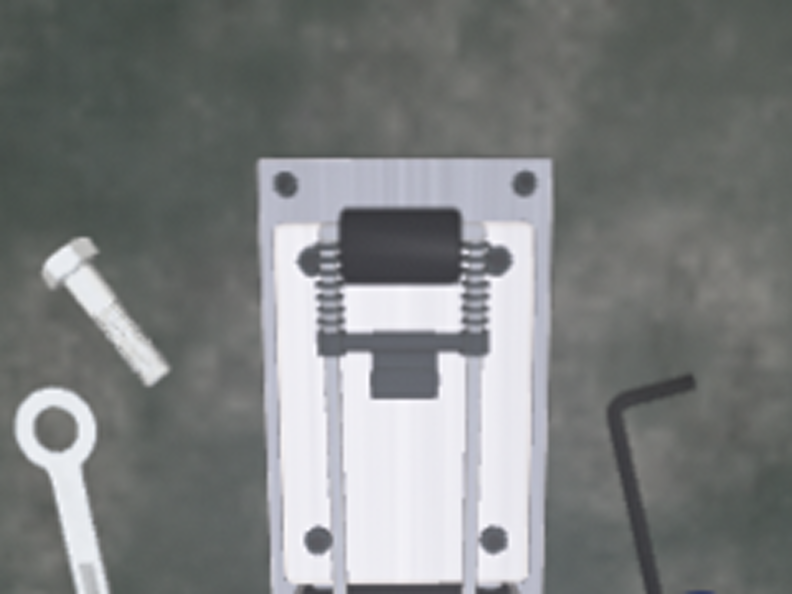

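The wrist crop shows the barrel at crop (400,245), the bar at (400,343) and the hook just behind the bar at (405,370). Next I'll take positions from depth.

```bash
python3 - <<'E'
from m import *
w=dict(np.load('last_wrist.npz'))
X=cloud(w);C=w['pixels'].astype(int)
def P(cx,cy): return (190+cx/3.3,cy/3.3)
for n,c in(('barrelc',(400,245)),('bL',(345,245)),('bR',(457,245)),('b top',(400,215)),('b bot',(400,275)),('bar',(400,343)),('post',(405,380)),('postend',(405,393)),('plate',(400,300)),('seam+',(400,580))): print(n,pt(w,*P(*c)).round(4))
q=X[(X[...,2]>.135)&(X[...,1]>.05)&(abs(X[...,0]-.505)<.03)];print(len(q),q.min(0),q.max(0))
q=X[(X[...,2]>.06)&(X[...,2]<.085)&(X[...,1]>.03)&(X[...,1]<.08)&(abs(X[...,0]-.507)<.008)];print(len(q),q.min(0),q.max(0),np.median(q,0))
# top camera: edges of plate for frame
for im in('top',):
  b=dict(np.load('last_top.npz'))
for cc in((286,184),(524,184)):print('screws',pt(w,*P(*cc),.01))
print(pt(w,*P(330,583),.05),pt(w,*P(480,583),.05))
E
```

```text
barrelc [0.5076 0.0764 0.1571]
bL [0.4961 0.0762 0.1571]
bR [0.5195 0.0768 0.1558]
b top [0.5074 0.0826 0.1556]
b bot [0.5076 0.0707 0.1534]
bar [0.5074 0.0575 0.1151]
post [0.5085 0.0482 0.0747]
postend [0.5086 0.0445 0.0749]
plate [0.5064 0.0719 0.0494]
seam+ [ 0.5078 -0.0159  0.0467]
904 [0.49411081 0.06898358 0.14735612] [0.52017633 0.08555656 0.15879267]
170 [0.49922175 0.04348067 0.0726527 ] [0.5146138  0.05212528 0.07691255] [0.50690267 0.04781697 0.0746284 ]
screws [0.4672542  0.11124493 0.01      ]
screws [0.54682341 0.11261599 0.01      ]
[ 0.48507816 -0.0166337   0.05      ] [ 0.53378809 -0.01575688  0.05      ]
```

Request:
{"api": "drive_tool", "payload": {
  "motion": [4.7,0,0,0,9.3,-0.1,0,0,9.3,-0.1,4,0,9.3,-0.1,8,0,9.3,-0.1,10,0]
}}

```text
t: 3.2
tool_pos: [0.504, 0.0783, 0.1527]
tool_rot: [-2.194, -2.243, 0.009]
force: [-0.7, -0.4, 0.3]
opening: 0.0877
```

Request:
{"api": "drive_tool", "payload": {
  "motion": [0,0,0,0,0,0,0,0]
}}

```text
t: 3.4
tool_pos: [0.503, 0.0794, 0.1526]
tool_rot: [-2.191, -2.244, 0.011]
force: [0.1, -0.0, -1.1]
opening: 0.088
```

Request:
{"api": "drive_tool", "payload": {
  "motion": [-0.24,0.43,-0.22,0,-0.24,0.43,-0.22,0,-0.24,0.43,-0.22,0]
}}

```text
t: 3.7
tool_pos: [0.5085, 0.077, 0.156]
tool_rot: [-2.192, -2.246, 0.008]
force: [-0.5, 0.9, -0.6]
opening: 0.0878
```

Request:
{"api": "drive_tool", "payload": {
  "motion": [0,0,0,0,0,0,0,0,0,0,0,0,0,0,0,0,0,0,0,0],
  "fingers": 1.8
}}

```text
t: 4.2
tool_pos: [0.5085, 0.0769, 0.156]
tool_rot: [-2.192, -2.245, 0.008]
force: [1.0, -0.6, 0.2]
opening: 0.0514
```

```bash
python3 -c "
from workcell import bot
s=bot.sense();print(s['t'],s['tool_pos'],s['force'],s['ft_torque'],s['opening'])"
```

```text
4.2 [0.50845181 0.07694696 0.15600316] [ 0.95631108 -0.55102122  0.16800662] [-0.07792062  0.00884886 -0.01513165] 0.05140838971599648
```

Request:
{"api": "drive_tool", "payload": {
  "motion": [0,0,0,0,0,0,0,0,0,0,0,0,0,0,0,0,0,0,0,0],
  "fingers": 1.8
}}

```text
t: 4.7
tool_pos: [0.5073, 0.0771, 0.1556]
tool_rot: [-2.191, -2.244, 0.011]
force: [-3.3, 1.2, 0.3]
opening: 0.0259
```

Request:
{"api": "drive_tool", "payload": {
  "motion": [0,0,0,0]
}}

```text
t: 4.8
tool_pos: [0.507, 0.0772, 0.1555]
tool_rot: [-2.19, -2.244, 0.011]
force: [-2.1, 0.5, 0.0]
opening: 0.0255
```

```bash
cat >> m.py <<'E'
from scipy.optimize import fsolve
def st(th,ph):
    c,s=np.cos(ph),np.sin(ph);R=np.array([[c,-s],[s,c]]);p=pin(th)
    return p+R@[143.5,32],p+R@[117.5,0]
def fromgrip(g,x0=(1.9,.1)):
    return fsolve(lambda q:st(*q)[0]-g,x0)
def frombar(b,x0=(1.9,-.1)):
    return fsolve(lambda q:st(*q)[1]-b,x0)
E
python3 - <<'E'
from m import *
print('now',fromgrip([99.5,150.]),st(*fromgrip([99.5,150.]))[1])
for b in([87,100],[87,90],[90,90],[87,66],[85,66],[82,66],[79,66],[76,66],[74,66],[72,66],[70,66],[68,66]):
    q=frombar(b);g=st(*q)[0];print(b,q.round(3),g.round(1))
E
```

```text
now [1.79440659 0.20107296] [ 80.41489107 113.45196836]
[87, 100] [2.01 0.09] [110.  134.2]
[87, 90] [1.988 0.004] [112.9 122.1]
[90, 90] [2.13  0.011] [115.6 122.3]
[87, 66] [ 2.094 -0.196] [118.7  92.3]
[85, 66] [ 2.005 -0.201] [116.9  92.2]
[82, 66] [ 1.871 -0.205] [114.  92.]
[79, 66] [ 1.735 -0.205] [111.  92.]
[76, 66] [ 1.594 -0.202] [107.9  92.1]
[74, 66] [ 1.495 -0.198] [105.8  92.3]
[72, 66] [ 1.392 -0.191] [103.6  92.5]
[70, 66] [ 1.281 -0.182] [101.4  92.8]
[68, 66] [ 1.16 -0.17] [99.  93.1]
```

Request:
{"api": "drive_tool", "payload": {
  "motion": [0.4,0,0.5,0,0.8,0,1.1,0,1.1,0,1.8,0,1.35,0,2.6,0,1.35,0,2.8,0]
}}

```text
t: 5.3
tool_pos: [0.5066, 0.0917, 0.1268]
tool_rot: [-2.19, -2.243, 0.009]
force: [-1.4, 3.8, 3.1]
opening: 0.0256
```

Request:
{"api": "drive_tool", "payload": {
  "motion": [0,0,0,0]
}}

```text
t: 5.4
tool_pos: [0.5066, 0.0918, 0.1264]
tool_rot: [-2.19, -2.244, 0.01]
force: [-2.0, -2.2, 1.1]
opening: 0.0258
```

Request:
{"api": "drive_tool", "payload": {
  "motion": [0.3,0,0.6,0,0.45,0,1.3,0,0.5,0,2.0,0,0.5,0,2.7,0,0.5,0,3.0,0]
}}

```text
t: 5.9
tool_pos: [0.5064, 0.0976, 0.0957]
tool_rot: [-2.19, -2.243, 0.008]
force: [-1.1, 4.4, 2.1]
opening: 0.0255
```

Request:
{"api": "drive_tool", "payload": {
  "motion": [0,0,0,0]
}}

```text
t: 6.0
tool_pos: [0.5064, 0.0977, 0.0953]
tool_rot: [-2.189, -2.243, 0.008]
force: [-1.0, 0.1, 1.8]
opening: 0.0257
```

```bash
python3 - <<'E'
from m import *
s=bot.sense();print(s['t'],s['tool_pos'],s['force'])
a=cap('scene');b=cap('top')
g=np.array([.5065,s['tool_pos'][1],s['tool_pos'][2]-.0055]);print(proj(a,[g]),proj(b,[g]))
A=cv2.resize(a['pixels'][170:275,235:375],(800,600),interpolation=cv2.INTER_CUBIC);cv2.imwrite('pics/s2.png',A)
E
```

```text
6.0 [0.50643978 0.09765522 0.09527655] [-0.9574135   0.10831156  1.81368668]
[[262.31946105 226.40642922]] [[263.10299991 205.60514765]]
```

View pics/s2.png

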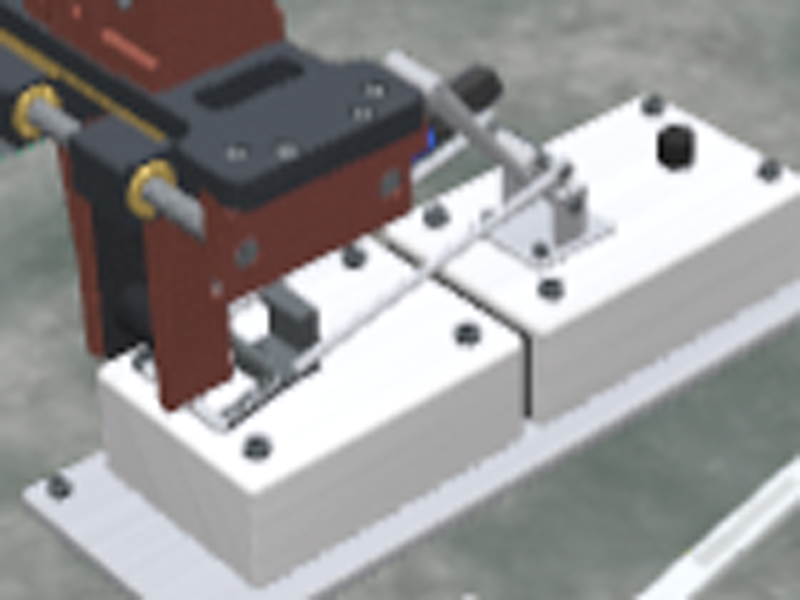

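The bar is in front of the hook and below its lip, at about s2 (255,395). The notch is open behind it, and the lever leans over. Next I'll draw back slowly, feeling for contact.

Request:
{"api": "drive_tool", "payload": {
  "motion": [-0.2,0,0,0,-0.4,0,0,0,-0.6,0,0,0]
}}

```text
t: 6.4
tool_pos: [0.5065, 0.093, 0.0959]
tool_rot: [-2.19, -2.24, 0.005]
force: [-1.6, 8.8, 2.4]
opening: 0.0259
```

Request:
{"api": "drive_tool", "payload": {
  "motion": [-0.1,0,0,0,-0.2,0,0,0]
}}

```text
t: 6.6
tool_pos: [0.5066, 0.0922, 0.0962]
tool_rot: [-2.19, -2.238, 0.002]
force: [-2.1, 8.3, 1.0]
opening: 0.0255
```

Request:
{"api": "drive_tool", "payload": {
  "motion": [-0.15,0,0,0,-0.3,0,0,0]
}}

```text
t: 6.8
tool_pos: [0.5066, 0.0905, 0.0966]
tool_rot: [-2.19, -2.236, -0.001]
force: [-1.9, 8.2, 1.7]
opening: 0.0254
```

Request:
{"api": "drive_tool", "payload": {
  "motion": [-0.15,0,0,0,-0.3,0,0,0]
}}

```text
t: 7.0
tool_pos: [0.5066, 0.0887, 0.097]
tool_rot: [-2.189, -2.234, -0.004]
force: [-1.7, 8.9, 2.4]
opening: 0.0258
```

Request:
{"api": "drive_tool", "payload": {
  "motion": [-0.15,0,0,0,-0.3,0,0,0]
}}

```text
t: 7.2
tool_pos: [0.5067, 0.0869, 0.0973]
tool_rot: [-2.189, -2.233, -0.006]
force: [-1.2, 9.6, 1.6]
opening: 0.026
```

Request:
{"api": "drive_tool", "payload": {
  "motion": [0,0,0.2,0,0,0,0.25,0]
}}

```text
t: 7.4
tool_pos: [0.5067, 0.0868, 0.0949]
tool_rot: [-2.189, -2.233, -0.007]
force: [-1.4, 2.6, 2.4]
opening: 0.0254
```

Request:
{"api": "drive_tool", "payload": {
  "motion": [-0.1,0,0.03,0,-0.2,0,0.06,0]
}}

```text
t: 7.6
tool_pos: [0.5067, 0.0858, 0.0944]
tool_rot: [-2.19, -2.231, -0.009]
force: [-0.1, 7.3, 2.1]
opening: 0.0257
```

Request:
{"api": "drive_tool", "payload": {
  "motion": [-0.1,0,0.03,0,-0.2,0,0.06,0]
}}

```text
t: 7.8
tool_pos: [0.5067, 0.085, 0.0939]
tool_rot: [-2.19, -2.229, -0.012]
force: [-2.2, 12.4, 3.9]
opening: 0.0255
```

Request:
{"api": "drive_tool", "payload": {
  "motion": [-0.1,0,0,0]
}}

```text
t: 7.9
tool_pos: [0.5067, 0.0851, 0.0941]
tool_rot: [-2.19, -2.227, -0.014]
force: [-2.8, 7.3, 1.9]
opening: 0.026
```

```bash
python3 - <<'E'
from m import *
s=bot.sense();print(s['t'],s['tool_pos'],s['force'])
a=cap('scene')
A=cv2.resize(a['pixels'][195:255,245:325],(800,600),interpolation=cv2.INTER_CUBIC);cv2.imwrite('pics/s3.png',A)
E
```

```text
7.9 [0.50669226 0.08509803 0.09405836] [-2.78734793  7.27938278  1.89211411]
```

View pics/s3.png

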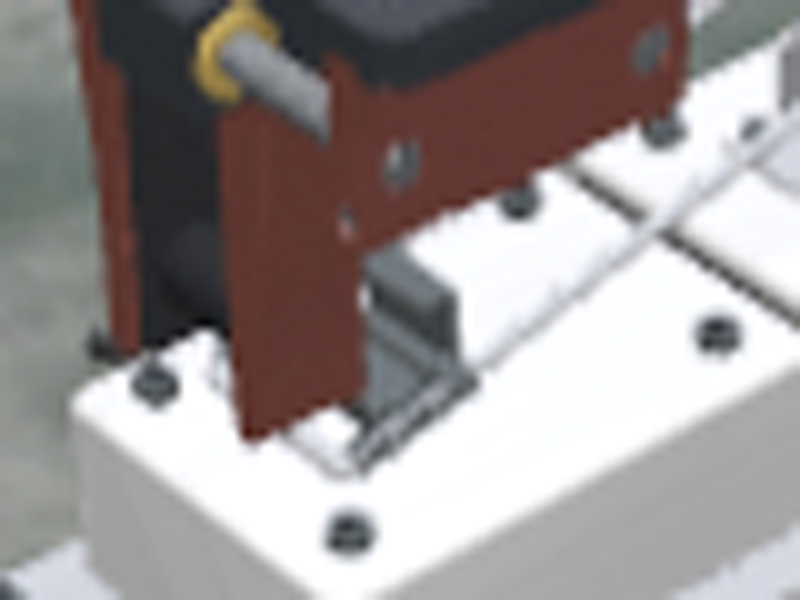

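Request:
{"api": "drive_tool", "payload": {
  "motion": [-0.15,0,0,0,-0.15,0,0,0]
}}

```text
t: 8.15
tool_pos: [0.5067, 0.0849, 0.0941]
tool_rot: [-2.19, -2.224, -0.017]
force: [-2.2, 10.1, 1.4]
opening: 0.0258
```

Request:
{"api": "drive_tool", "payload": {
  "motion": [0,0,0,0]
}}

```text
t: 8.25
tool_pos: [0.5067, 0.0852, 0.0942]
tool_rot: [-2.189, -2.225, -0.017]
force: [-1.6, -0.5, 0.2]
opening: 0.026
```

```bash
python3 - <<'E'
from m import *
a=dict(np.load('last_scene.npz'))
print('bar end',pt(a,245+46.5,195+38,.063))
for n,c,z in(('lip tip near',(457,292),.0755),('foot end?',(360,405),.058)):print(n,pt(a,245+c[0]/10,195+c[1]/10,z))
for k in range(3):
  s=bot.sense();print(s['t'],s['tool_pos'],s['force'])
E
```

```text
bar end [0.48801136 0.05035302 0.063     ]
lip tip near [0.49571711 0.04558167 0.0755    ]
foot end? [0.4995966  0.06486732 0.058     ]
8.25 [0.50669763 0.08516355 0.09416653] [-1.62765516 -0.51397967  0.1590666 ]
8.25 [0.50669763 0.08516355 0.09416653] [-1.62765516 -0.51397967  0.1590666 ]
8.25 [0.50669763 0.08516355 0.09416653] [-1.62765516 -0.51397967  0.1590666 ]
```

Request:
{"api": "drive_tool", "payload": {
  "motion": [-0.1,0,0,0,-0.2,0,0,0]
}}

```text
t: 8.45
tool_pos: [0.5067, 0.0847, 0.0942]
tool_rot: [-2.189, -2.222, -0.021]
force: [-1.6, 13.8, 1.5]
opening: 0.0255
```

Request:
{"api": "drive_tool", "payload": {
  "motion": [0.03,0,0,0,0.03,0,0,0]
}}

```text
t: 8.65
tool_pos: [0.5067, 0.085, 0.0942]
tool_rot: [-2.189, -2.222, -0.02]
force: [-1.4, 3.0, 0.5]
opening: 0.0255
```

Request:
{"api": "drive_tool", "payload": {
  "motion": [0,0,0,0,0,0,0,0,0,0,0,0,0,0,0,0,0,0,0,0],
  "fingers": 7
}}

```text
t: 9.15
tool_pos: [0.5068, 0.0848, 0.0942]
tool_rot: [-2.19, -2.222, -0.02]
force: [-0.8, 0.5, 0.5]
opening: 0.062
```

```bash
python3 - <<'E'
from m import *
s=bot.sense();print(s['t'],s['tool_pos'],s['force'],s['opening'])
a=cap('scene')
A=cv2.resize(a['pixels'][185:260,245:345],(800,600),interpolation=cv2.INTER_CUBIC);cv2.imwrite('pics/s4.png',A)
E
```

```text
9.15 [0.50684649 0.08481523 0.09422062] [-0.75185424  0.5043599   0.46896326] 0.06195057412685776
```

View pics/s4.png

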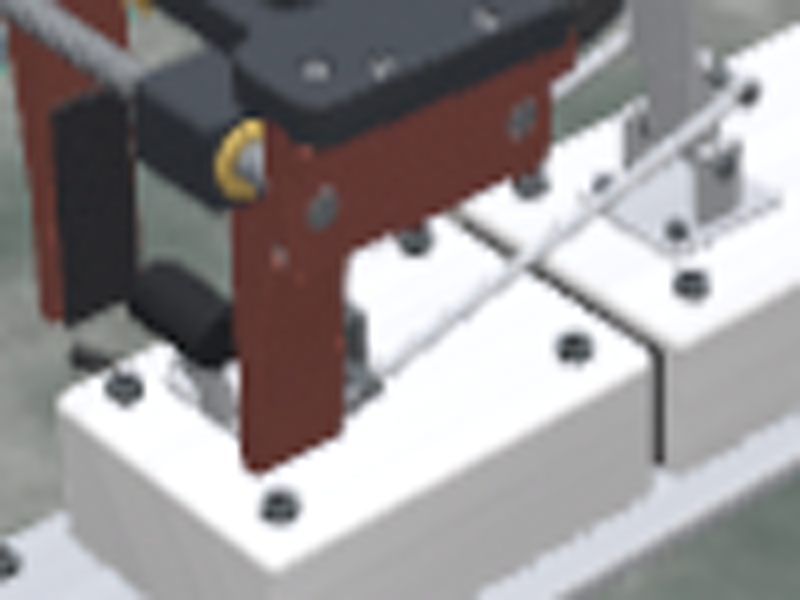

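Request:
{"api": "drive_tool", "payload": {
  "motion": [0,0,-1,0,0,0,-4,0,0,0,-8,0,0,0,-12,0,0,0,-15,0]
}}

```text
t: 9.7
tool_pos: [0.5084, 0.0811, 0.2475]
tool_rot: [-2.191, -2.223, -0.024]
force: [-0.0, -0.1, -0.2]
opening: 0.07
```

Request:
{"api": "drive_tool", "payload": {
  "motion": [0,0,0,0,0,0,0,0,0,0,0,0,0,0,0,0,0,0,0,0],
  "fingers": 0
}}

```text
t: 10.2
tool_pos: [0.5075, 0.0811, 0.2461]
tool_rot: [-2.19, -2.222, -0.021]
force: [0.7, 0.4, -0.6]
opening: 0.0337
```

```bash
python3 - <<'E'
from m import *
s=bot.sense();print(s['t'],s['tool_pos'],s['force'],s['opening'])
a=cap('scene')
A=cv2.resize(a['pixels'][165:258,245:369],(800,600),interpolation=cv2.INTER_CUBIC);cv2.imwrite('pics/s5.png',A)
w=cap('top')
for im in(a,w):
  X=cloud(im)
  q=X[(abs(X[...,0]-.509)<.006)&(X[...,1]>-.12)&(X[...,1]<.02)&(X[...,2]>.1)&(X[...,2]<.175)];print(len(q))
  if len(q)>5:
    p=np.polyfit(q[:,2],q[:,1],1);print('lever y vs z',p,q.min(0),q.max(0))
  q=X[(abs(X[...,0]-.507)<.025)&(X[...,1]>.07)&(X[...,1]<.11)&(X[...,2]>.08)&(X[...,2]<.12)];print('barrel',len(q),q.min(0),q.max(0))
E
```

```text
10.2 [0.50754146 0.08105355 0.24610211] [ 0.7151652   0.3749804  -0.62356871] 0.03365492571805339
117
lever y vs z [ 0.10648205 -0.06248744] [ 0.50312345 -0.05295727  0.10040378] [ 0.51493774 -0.04309417  0.15933205]
barrel 142 [0.49312043 0.0765738  0.08223578] [0.51996255 0.09330063 0.09854429]
33
lever y vs z [ 0.17153693 -0.07457393] [ 0.50327195 -0.05450754  0.11181096] [ 0.51421276 -0.04427486  0.16111066]
barrel 46 [0.49427907 0.07684397 0.08793498] [0.51922699 0.08804039 0.0984388 ]
```

View pics/s5.png

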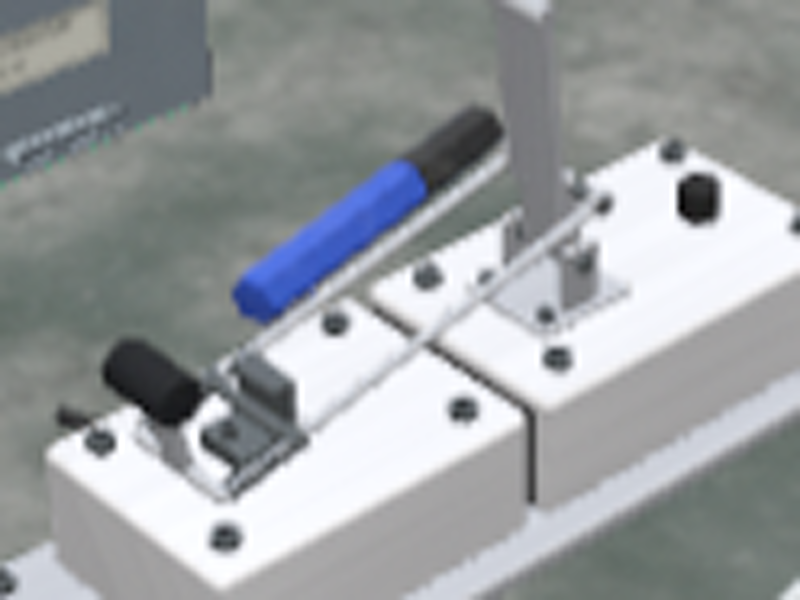

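The bar sits in the notch below the lip, at about s5 (255,410). The barrel's centre is at z≈0.0905, so the bar is at about 0.064, and the lever stands near upright at about 1.65 rad. Next I'll come up to the lever's hook-side face.

Request:
{"api": "drive_tool", "payload": {
  "motion": [-4,0,0,0,-8,0,0,0,-10.4,0,0,0,-10.4,0,0,0,-10.4,0,0,0],
  "fingers": 0
}}

```text
t: 10.8
tool_pos: [0.5092, -0.0229, 0.2436]
tool_rot: [-2.191, -2.22, -0.021]
force: [0.2, 0.2, 0.3]
opening: 0.0008
```

Request:
{"api": "drive_tool", "payload": {
  "motion": [0,0,4,0,0,0,7,0,0,0,8.4,0,0,0,8.4,0,0,0,8.4,0]
}}

```text
t: 11.3
tool_pos: [0.5088, -0.0198, 0.1598]
tool_rot: [-2.19, -2.221, -0.022]
force: [0.1, -0.6, -0.5]
opening: 0.0007
```

```bash
python3 - <<'E'
from m import *
for t in np.arange(1.7,-.01,-.1):
    p=press(t);print(round(t,2),((p+[-22.5+10,22])/10).round(2))
E
```

```text
1.7 [-3.35 15.88]
1.6 [-4.05 15.98]
1.5 [-4.75 16.02]
1.4 [-5.45 15.98]
1.3 [-6.14 15.88]
1.2 [-6.82 15.71]
1.1 [-7.48 15.47]
1.0 [-8.11 15.16]
0.9 [-8.71 14.79]
0.8 [-9.27 14.37]
0.7 [-9.78 13.89]
0.6 [-10.25  13.37]
0.5 [-10.65  12.79]
0.4 [-11.    12.19]
0.3 [-11.29  11.55]
0.2 [-11.51  10.88]
0.1 [-11.67  10.2 ]
-0.0 [-11.75   9.5 ]
```

Request:
{"api": "drive_tool", "payload": {
  "motion": [-0.5,0,0,0,-1.0,0,0,0,-1.5,0,0,0]
}}

```text
t: 11.6
tool_pos: [0.5098, -0.0348, 0.1604]
tool_rot: [-2.19, -2.221, -0.025]
force: [-0.4, 5.9, 4.8]
opening: 0.0008
```

Request:
{"api": "drive_tool", "payload": {
  "motion": [-0.4,0,0,0,-0.8,0,0,0,-1.2,0,0,0,-1.6,0,0,0,-2.0,0,0,0]
}}

```text
t: 12.1
tool_pos: [0.5104, -0.0542, 0.1607]
tool_rot: [-2.191, -2.219, -0.028]
force: [0.3, 5.4, 5.0]
opening: 0.0007
```

Request:
{"api": "drive_tool", "payload": {
  "motion": [-0.4,0,0.07,0,-0.85,0,0.17,0,-1.25,0,0.3,0,-1.65,0,0.45,0,-2.06,0,0.6,0]
}}

```text
t: 12.6
tool_pos: [0.5111, -0.0743, 0.1553]
tool_rot: [-2.192, -2.218, -0.032]
force: [-2.1, 4.7, 9.2]
opening: 0.0002
```

Request:
{"api": "drive_tool", "payload": {
  "motion": [-0.4,0,0.18,0,-0.8,-0.02,0.4,0,-1.15,-0.05,0.65,0,-1.5,-0.05,0.9,0,-1.84,-0.05,1.16,0]
}}

```text
t: 13.1
tool_pos: [0.5115, -0.0929, 0.1445]
tool_rot: [-2.194, -2.219, -0.034]
force: [-1.2, 1.6, 9.0]
opening: 0.0006
```

Next, to θ ≈ 0.5: (-10.65, 12.79).

Request:
{"api": "drive_tool", "payload": {
  "motion": [-0.3,0,0.3,0,-0.6,-0.02,0.62,0,-0.9,-0.05,0.95,0,-1.15,-0.05,1.3,0,-1.36,-0.05,1.66,0]
}}

```text
t: 13.6
tool_pos: [0.5119, -0.1072, 0.1286]
tool_rot: [-2.196, -2.22, -0.034]
force: [-1.2, -0.2, 6.5]
opening: 0.0003
```

Request:
{"api": "drive_tool", "payload": {
  "motion": [-0.2,0,0.35,0,-0.35,-0.02,0.7,0,-0.5,-0.05,1.0,0,-0.6,-0.05,1.25,0]
}}

```text
t: 14.0
tool_pos: [0.512, -0.1136, 0.116]
tool_rot: [-2.197, -2.221, -0.035]
force: [0.2, -0.9, 3.6]
opening: 0.0007
```

Request:
{"api": "drive_tool", "payload": {
  "motion": [-0.1,0,0.3,0,-0.2,0,0.6,0,-0.3,-0.05,0.9,0,-0.35,-0.05,1.2,0,-0.4,-0.05,1.5,0]
}}

```text
t: 14.5
tool_pos: [0.5113, -0.1169, 0.1004]
tool_rot: [-2.196, -2.221, -0.034]
force: [-0.2, 0.2, -0.1]
opening: 0.0009
```

Request:
{"api": "drive_tool", "payload": {
  "motion": [0,0,0.2,0,0,0,0.4,0,0,0,0.5,0]
}}

```text
t: 14.8
tool_pos: [0.511, -0.1166, 0.0952]
tool_rot: [-2.196, -2.22, -0.034]
force: [-2.2, 0.8, 7.6]
opening: 0.0002
```

Request:
{"api": "drive_tool", "payload": {
  "motion": [0,0,-1,0,0,0,-5,0,0,0,-10,0,0,0,-14,0,0,0,-14,0]
}}

```text
t: 15.3
tool_pos: [0.5144, -0.1221, 0.2417]
tool_rot: [-2.203, -2.228, -0.041]
force: [0.8, -0.3, -0.4]
opening: 0.0005
```

```bash
python3 - <<'E'
from m import *
s=bot.sense();print(s['t'],s['tool_pos'],s['force'])
a=cap('scene')
A=cv2.resize(a['pixels'][180:285,235:395],(800,525),interpolation=cv2.INTER_CUBIC);cv2.imwrite('pics/s6.png',A)
X=cloud(a)
q=X[(abs(X[...,0]-.51)<.008)&(X[...,1]>-.15)&(X[...,1]<-.06)&(X[...,2]>.06)&(X[...,2]<.1)];print(len(q),np.polyfit(q[:,1],q[:,2],1),np.median(q,0))
q=X[(abs(X[...,0]-.507)<.025)&(X[...,1]>.06)&(X[...,1]<.11)&(X[...,2]>.078)&(X[...,2]<.12)];print('barrel',len(q),q.min(0),q.max(0))
E
```

```text
15.3 [ 0.51435518 -0.12207072  0.24172903] [ 0.84814697 -0.26770797 -0.40475622]
239 [-0.01202291  0.0716721 ] [ 0.50932404 -0.10573342  0.07347858]
barrel 140 [0.49239592 0.06005414 0.07924594] [0.52032618 0.07091951 0.10574692]
```

View pics/s6.png

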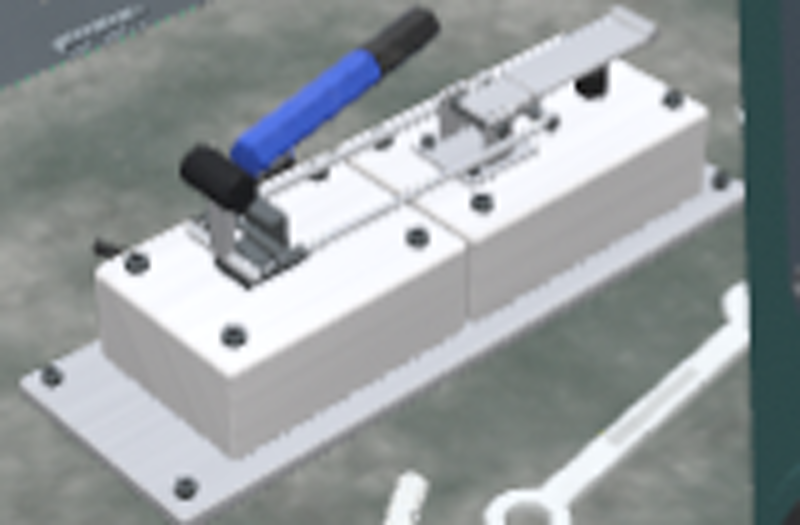

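The lever lies flat at s6 (560,70), the seam is closed at (465,270), and the bar is still under the lip at (265,255). The robot is clear of everything, so I'm handing in.

```bash
python3 -c "
from workcell import bot
print(bot.hand_in())"
```

```text
the job is handed in; nothing more can be done
None
```

The latch is closed and the job is handed in at about 15 s of the 67 s allowed; the hand-in gave no verdict.

I pinched the barrel across its end faces and lowered the bar in front of the hook. I then drew it back until the tool stopped moving. I let go, raised the arm, and swung the lever over with closed fingertips until it snapped flat.

- **Seating the bar:** the force on the tool rose from about 8.5 N of dragging friction to a peak reading of 13.8 N. That total includes the friction, so I take the force on the hook itself as roughly 5 N. I could not measure it separately, so the margin to 14 N is an estimate. A frame taken before I pushed the lever showed the bar under the lip at about z = 64 mm, with the lever at about 1.65 rad.
- **Closing the lever:** no reading taken between moves went above about 10 N.
- **Final check:**
  - The lever's top measured z ≈ 73.5 mm and about level (expected 73 mm).
  - The seam looks closed and the bar is still in the notch.
  - The arm is clear.
  - The bystanders visible in the last frame look undisturbed. I did not measure their positions.
- **One disagreement:** the seam and the loop's geometry put the mould's origin 2 to 4 mm apart. This is slightly more than the camera calibration's 2 mm, and feeling for the seat settled it.

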